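First dose from a new feed bottle

TASK

Give the beaker its first full dose from the new tall feed bottle: take the lock clip off its pump and lay the clip in the saucer, swing the pump's spout round over the beaker and leave it there, press the pump head all the way down to its stop, and let it come fully up again. Do not pump anything past the beaker, and leave the beaker and the short bottle standing where they are.

Things in the scene. Friction and masses are not known exactly. Their poses are not given: they have to be found in the camera images.
- lock_clip: White C-shaped lock clip, a loose fit round the pump stem under the tall bottle's head; blocks the pump. Origin: on the stem's axis at the clip's underside, z up. Collar 30 mm wide, 19.5 mm high, open to its +x. Pull tab along its -x, from 14 to 50 mm out, 9 mm thick, 18 mm high. Slide it level along its -x (as the tab points) 35 mm or more to clear the head; 2.5 mm play in height. 16 g.
- clip_tab (a point): Middle of the clip's pull tab, where to pinch it (38 mm from the stem's axis along the clip's -x, 9.5 mm above its underside).
- clip_mid (a point): Middle of the whole clip's length (18 mm from its origin along its -x, 9.5 mm above its underside).
- saucer: Terracotta plant saucer standing on the bench, 150 mm across the rim, 20 mm high, flat inside 116 mm across, inner floor 5 mm above the bench; does not move when touched. Origin: centre of its underside.
- tall_bottle: The new feed bottle: white, round, 68 mm wide, stands loose in the grey drip tray, weighs about 0.55 kg. Origin: centre of its underside, z up. Shoulder from 122 to 150 mm, black collar 40 mm wide up to 168 mm, then the stem, then the black pump head from 190 to 212 mm with its spout.
- tall_plunger (a joint): How far the tall bottle's pump head is pressed down: 0 up, 0.020 m at its stop. The spring pushes back with 5 N at the top, rising to 12 N at the stop, and returns it by itself.
- tall_head_top (a point): Centre of the flat round top (36 mm wide) of the tall bottle's pump head, on its axis: the place to press.
- tall_outlet (a point): Open end of the tall pump's spout, 80 mm from the pump's axis, 28 mm below the head top. The spout is a level black bar 12 mm thick, centre line 8 mm below the head top, bent down over its last 10 mm. Head and spout turn together on the stem without end, with light friction (under 0.5 N at the spout), and stay where left.
- beaker: Pale plastic beaker standing loose in the drip tray in front of the bottles, 66 mm outside, 60 mm inside, 85 mm high, 90 g. Origin: centre of its underside. It stands 66 to 95 mm (centre to centre) from the tall bottle, so the 80 mm spout reaches it.
- short_bottle: Feed bottle already in use, beside the tall one: same width, 55 mm shorter, with the same kind of pump (head top 157 mm above its underside, spout 60 mm), no clip. Origin: centre of its underside. Leave it alone. The two bottles may stand either way round, left or right.
- short_plunger (a joint): How far the short bottle's pump is pressed: 0 up, 0.020 m at its stop.
- drip_tray: Shallow grey tray, 240 by 270 mm (x, y), walls 25 mm high, floor 4 mm thick, fixed to the bench; holds the two bottles, the beaker and two black screw caps. Origin: centre of its underside.
Not all that is in view belongs to the job. What is shaped like the saucer but white is not meant. Leave any blue look-alike of the tall_bottle alone.

How it is judged:
By the outcome, as a careful person would: the job done as asked, in the order asked, and still so for the second after the job is handed in, with the robot touching nothing.
It also fails if it takes over 72 s, if anything falls off the work surface, if the arm or the gripper's body presses on something with over 40 N, if the wrist force passes 120 N, or if a joint passes its speed limit or range.

ROBOT

A 6-joint arm with a two-finger parallel gripper is mounted at the origin on the work surface. World frame = base frame: x ahead of the robot, y to its left, z up, the work surface at z = 0. Lengths are in mm, angles in rad, forces in N, time in s.
With the tool pointing down it reaches from about 400 to 925 mm from the base axis. Payload 12.5 kg.
Tool frame: the origin (TCP) lies between the finger pads; the fingertips stand 14 mm ahead of it and the grasp point (between the pads) lies 5 mm behind it; x points along the fingers, y is the direction in which the jaws open and shut, and the axes are right-handed (so a half turn about x gives the same grasp; the last joint's range is limited). The gripper opens to 95 mm and grips with 3 to 60 N. Pads are 20 mm wide; open, the fingers measure 119 mm over their backs; the gripper's body (75 mm by 180 mm) begins 59 mm behind the grasp point.
Start: joints at [1.033, 0.491, 1.559, -0, 1.092, -0.106], TCP at [261.552, 567.658, 228.661] pointing down, gripper open.
Joint ranges: [-3.1, 3.1], [-0.84, 2.19], [0.05, 2.79], [-1.13, 4.28], [0.06, 2.93], [-2.69, 2.69]. Speed limits (rad/s): [2.22, 2.22, 2.79, 3.14, 3.14, 3.14].

INTERFACE

Orientations are given as [roll, pitch, yaw] about the fixed x, y, z axes, in that order (R = Rz(yaw) Ry(pitch) Rx(roll)).
In Python, from cell import env, cams gives the robot as it stands.
- The arm moves only by the tool carry_out, never from a script. Its arguments are lists of equal length, an entry for each row: "grip": the closure, from -1 (fully open) to 1 (shut); "linear": the shift along the tool's x, y, z scaled (see below), a list of three; "turn": the turn about the tool's x scaled (see below). In form: {"grip": [grip, ...], "linear": [[tx, ty, tz], ...], "turn": [turn, ...]}. A call has 1 to 5 rows; each row shifts and turns the commanded pose from where the row before left it, along the tool's axes as they then stand; what a row does not reach is not made up. The controller multiplies each number of a shift by 0.5 m and each number of a turn by 180 degrees. A row lasts 1/10 s, in which the tool goes at most 50 mm and 8.59 degrees, less where a joint would pass 70% of its speed; a pose out of reach is approached as far as the arm can. A call with a number of a shift or a turn outside -1 to 1 is refused whole. A call with a gripper value outside its range is refused whole. The fingers move at their own pace and stop on an object; the grip force is fixed at half the most. Time passes only in rows, so rows that do not move let the fingers close. It gives the time, the measured TCP pose, the force and the opening at its end, in the units of the state.
- env.state(): the state, without advancing time (a new reading comes with each control period).
- cams.read_camera(name): name is "scene" or "top" or "wrist"; returns the picture (420x560x3 uint8, blue, green, red); there is no depth.
- cams.camera_info(name): a dict with "fx", "fy", "cx", "cy" (pixels), "view" (4x4, takes a point from world to camera coordinates). Camera axes: x right, y down, z forward; pixel columns grow to the right and rows downward; lengths in mm; the calibration is good to about 2 mm. A picture is of the moment at which its call begins: read the wrist's pose just before it. camera_info takes no time and is no camera call; for the wrist camera it gives the pose at the moment of the call.
- env.job_done(): hands the job in, once; it reports no verdict.
The state is a dict: "t": time; "joints": joint angles; "qvel": joint speeds; "tau": joint torques, N m; "eef_pos": TCP position; "tcp_rot": TCP orientation; "ft_force": force on the tool from outside, world axes, zero at the start; "moment": the same for the moment, N m; "opening": opening from 0.0 (shut) to 1.0 (fully open).
Only numpy, scipy, OpenCV 4.12 (cv2) and the standard library are available. Lean on these libraries where they do the work, as an engineer would, in place of code of your own. Each camera call takes 0.05 s, during which the arm holds its last target. There are 200 camera calls.

## Working session

There is one attempt and no reset: what is moved stays moved. The work goes in short steps, Python scripts to look and compute and a tool call to move; the robot and the scene stay as the last step left them, time stands still between calls to the robot, and variables do not carry over. Pictures are saved under pics/ and viewed, about 8 in all and at most 12, crops included, and the job is handed in when it is done.

Besides the shell and the picture viewer there is one more tool, called after "Emit:" by a JSON object that holds its "fn" and its "kwargs", one argument or row to a line. carry_out: Moves the arm, as the interface text tells. Shifts and turns lie within -1 to 1; 1 stands for 0.5 m of shift or 180 degrees of turn. Its arguments: {"type":"object","properties":{"grip":{"type":"array"},"linear":{"type":"array"},"turn":{"type":"array"}},"required":["grip","linear","turn"]}

```bash
ls; mkdir -p pics; python3 - <<'E'
from cell import env,cams
import cv2
print(env.state())
for n in("scene","top"):
    cv2.imwrite(f"pics/{n}0.png",cams.read_camera(n)); i=cams.camera_info(n); print(n,i)
E
```

```text
pics
{'t': 0.0, 'joints': array([ 1.03338663e+00,  4.91564535e-01,  1.55947620e+00, -3.44420326e-06,
        1.09167752e+00, -1.05606045e-01]), 'qvel': array([ 9.77720048e-05,  3.80767439e-04, -6.16402976e-04, -2.19737625e-04,
       -1.28635637e-03,  1.08203506e-03]), 'tau': array([-1.25213563e-03, -6.12639499e+01, -2.58188760e+01,  6.92002242e-02,
        4.81184316e-02, -7.13330587e-05]), 'eef_pos': array([261.43072237, 567.43681775, 228.04943372]), 'tcp_rot': array([-1.67368863,  1.56967072, -2.10549069]), 'ft_force': array([0.35647775, 0.9509173 , 0.98725114]), 'moment': array([ 0.01375199, -0.01398723,  0.0377472 ]), 'opening': 1.0015337278134233}
scene {'fx': 394.67190008758394, 'fy': 394.67190008758394, 'cx': 278.91644944579195, 'cy': 212.39385042692805, 'view': array([[-8.13386959e-01,  5.81427984e-01, -1.85244190e-02,
         3.68704298e+02],
       [ 3.81295842e-01,  5.08822189e-01, -7.71824760e-01,
        -3.84659214e+01],
       [-4.39334879e-01, -6.34855478e-01, -6.35565406e-01,
         1.19535779e+03],
       [ 0.00000000e+00,  0.00000000e+00,  0.00000000e+00,
         1.00000000e+00]])}
top {'fx': 381.7908166429409, 'fy': 381.7908166429409, 'cx': 274.97828495007514, 'cy': 208.77553914033916, 'view': array([[ 1.86957640e-02, -9.99605772e-01,  2.09468068e-02,
        -2.97456223e+01],
       [-9.80172636e-01, -2.24576988e-02, -1.96868623e-01,
         4.70686905e+02],
       [ 1.97261429e-01, -1.68508775e-02, -9.80206089e-01,
         8.37960483e+02],
       [ 0.00000000e+00,  0.00000000e+00,  0.00000000e+00,
         1.00000000e+00]])}
```

View pics/scene0.png

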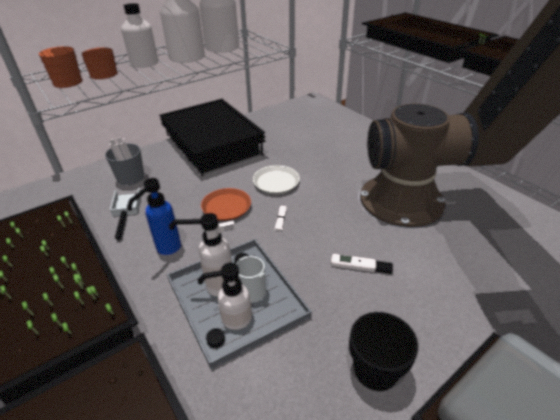

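View pics/top0.png

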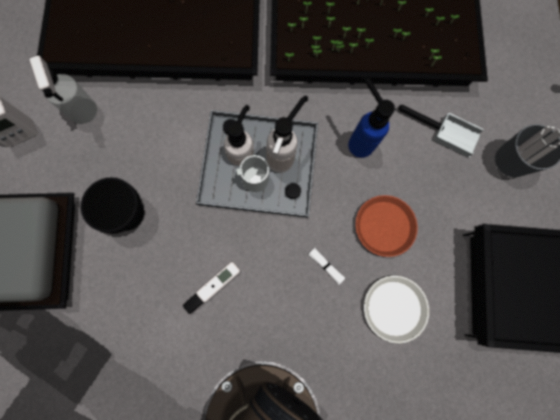

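The scene picture shows the tall bottle (head near 210,222) with the short one in front. In the top picture the tall head is at about (284,126) with its spout going up-right, the short head at (236,130), the beaker at (253,172) and the terracotta saucer at (386,226). I'll zoom in.

```bash
cat > h.py <<'E'
from cell import env,cams
import cv2, numpy as np
def ray(n,uv,info=None):
    i=info or cams.camera_info(n); V=np.array(i["view"]);R=V[:3,:3];t=V[:3,3]
    d=R.T@np.array([(uv[0]-i["cx"])/i["fx"],(uv[1]-i["cy"])/i["fy"],1]); return -R.T@t,d
def onz(n,uv,z,info=None):
    o,d=ray(n,uv,info); return np.round(o+d*(z-o[2])/d[2],1)
def two(a,b):
    (o,d),(p,e)=a,b; s=np.linalg.lstsq(np.c_[d,-e],p-o,rcond=None)[0]
    x,y=o+d*s[0],p+e*s[1]; return np.round((x+y)/2,1),np.linalg.norm(x-y)
def proj(n,P,info=None):
    i=info or cams.camera_info(n); q=np.array(i["view"])[:3]@np.r_[P,1]
    return np.round([i["fx"]*q[0]/q[2]+i["cx"],i["fy"]*q[1]/q[2]+i["cy"]],1)
E
python3 - <<'E'
from h import *
t=cv2.imread("pics/top0.png");s=cv2.imread("pics/scene0.png")
a=cv2.resize(t[85:225,195:328],None,fx=3,fy=3,interpolation=3)
b=cv2.resize(s[200:340,150:283],None,fx=3,fy=3,interpolation=3)
cv2.imwrite("pics/c1.png",np.hstack([a,b]))
hsv=cv2.cvtColor(t,cv2.COLOR_BGR2HSV)
m=cv2.inRange(hsv,(0,120,80),(14,255,255));c=max(cv2.findContours(m,0,1)[0],key=cv2.contourArea)
u=cv2.fitEllipse(c);print(u,onz("top",u[0],20))
print(two(ray("top",(284,126)),ray("scene",(210,221))))
print(two(ray("top",(236,129)),ray("scene",(231,270))))
E
```

```text
((385.787353515625, 225.67088317871094), (58.59121322631836, 61.85054016113281), 126.74897003173828) [ 441.6 -285.4   20. ]
(array([604.8, -30.7, 206.4]), np.float64(4.250318507839193))
(array([618.3,  68.9, 153.7]), np.float64(4.2165678408945))
```

View pics/c1.png

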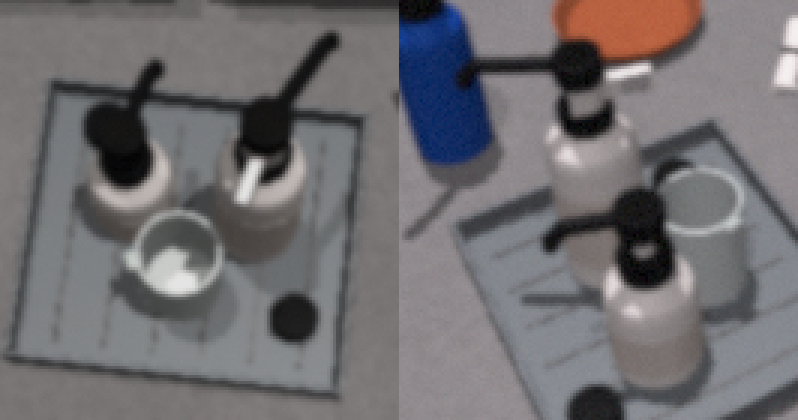

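The crop shows the tall head top at top-px (283.5,125), its spout tip at (306,98), the clip's white tab end at (276.7,151.7), and the beaker rim centre at (254.7,169). In the scene view, head top is at (209.7,217), tab end (233.7,223), spout tip (172,225) and rim centre (250,267).

```bash
python3 - <<'E'
from h import *
for n,a,b,z in [("head",(283.5,125),(209.7,217.3),216),("tabend",(276.7,151.7),(233.7,223.3),180),("spout",(306.3,98.3),(172,225),205),("beak",(254.7,169),(250.3,267.3),89),("short",(233,127),(231,269),161)]:
    print(n,two(ray("top",a),ray("scene",b)),onz("top",a,z),onz("scene",b,z))
print([(n,np.round(-np.array(cams.camera_info(n)["view"])[:3,:3].T@np.array(cams.camera_info(n)["view"])[:3,3])) for n in("top","scene","wrist")])
from scipy.spatial.transform import Rotation as R
print(R.from_euler("xyz",env.state()["tcp_rot"]).as_matrix().round(3)); print(env.state()["t"])
print(np.array(cams.camera_info("wrist")["view"])[:3,:3].round(2))
E
```

```text
head (array([603.5, -29.9, 216. ]), np.float64(2.3657249487416983)) [604.5 -30.6 216. ] [602.8 -28.7 216. ]
tabend (array([558.4, -17.3, 185.2]), np.float64(4.910282341540835)) [562.4 -19.  180. ] [554.3 -20.5 180. ]
spout (array([670.5, -76. , 197.9]), np.float64(2.9909549249255662)) [668.1 -76.2 205. ] [671.8 -65.9 205. ]
beak (array([553. ,  29.4,  84.6]), np.float64(3.547184579511362)) [553.   28.1  89. ] [553.8  34.5  89. ]
short (array([619.7,  74.2, 161.9]), np.float64(2.846193720575866)) [621.3  73.4 161. ] [618.4  74.5 161. ]
[('top', array([297.,  -5., 915.])), ('scene', array([840., 564., 737.])), ('wrist', array([199., 597., 384.]))]
[[-0.     0.418  0.908]
 [-0.001  0.908 -0.418]
 [-1.    -0.001 -0.   ]]
0.1
[[ 0.42  0.91 -0.  ]
 [ 0.88 -0.41  0.24]
 [ 0.22 -0.1  -0.97]]
```

Emit:
{"fn": "carry_out", "kwargs": {
  "grip": [-1, -1, -1, -1, -1],
  "linear": [
    [-0.08, 0, 0],
    [-0.07, 0, 0],
    [0, -0.058, 0.075],
    [0, -0.058, 0.075],
    [0, -0.058, 0.075]
  ],
  "turn": [0, 0, 0, 0, 0]
}}

```text
t: 0.6
eef_pos: [327.5, 440.1, 303.5]
tcp_rot: [-1.57, 1.571, -2.001]
ft_force: [1.3, -0.2, 0.4]
opening: 1.001
```

Emit:
{"fn": "carry_out", "kwargs": {
  "grip": [-1, -1, -1, -1, -1],
  "linear": [
    [0, -0.058, 0.075],
    [0, -0.058, 0.075],
    [0, -0.058, 0.075],
    [0, -0.058, 0.075],
    [0, -0.058, 0.075]
  ],
  "turn": [0, 0, 0, 0, 0]
}}

```text
t: 1.1
eef_pos: [437.3, 229.6, 303.6]
tcp_rot: [3.02, 1.571, 2.588]
ft_force: [0.2, 0.2, -0.5]
opening: 1.005
```

Emit:
{"fn": "carry_out", "kwargs": {
  "grip": [0.2, 0.2, 0.2, 0.2, 0.2],
  "linear": [
    [0, -0.058, 0.075],
    [0, -0.058, 0.075],
    [0, -0.058, 0.075],
    [0, -0.058, 0.075],
    [0, -0.058, 0.075]
  ],
  "turn": [0, 0, 0, 0, 0]
}}

```text
t: 1.6
eef_pos: [547.0, 19.3, 303.5]
tcp_rot: [3.064, 1.57, 2.632]
ft_force: [-0.5, -0.4, 0.3]
opening: 0.638
```

Emit:
{"fn": "carry_out", "kwargs": {
  "grip": [0.2, 0.2, 0.2],
  "linear": [
    [0, 0, 0],
    [0, 0, 0],
    [0, 0, 0]
  ],
  "turn": [-0.03, -0.03, 0]
}}

```text
t: 1.9
eef_pos: [546.5, 20.8, 303.2]
tcp_rot: [-3.116, 1.57, 2.925]
ft_force: [-0.1, -0.4, -0.4]
opening: 0.414
```

```bash
python3 - <<'E'
from h import *
s=env.state();i=cams.camera_info("wrist");im=cams.read_camera("wrist")
import pickle;pickle.dump(i,open("w1.pkl","wb"))
cv2.imwrite("pics/w1.png",im)
from scipy.spatial.transform import Rotation as R
M=R.from_euler("xyz",s["tcp_rot"]).as_matrix();print(s["joints"].round(3),M.round(3),s["t"])
for n,P in [("head",(604,-30,216)),("tabend",(558,-17,190)),("beak",(553,30,89))]: print(n,proj("wrist",P,i))
E
```

```text
[-0.083  0.309  1.647  0.     1.186 -1.411] [[-0.001  0.24   0.971]
 [ 0.     0.971 -0.24 ]
 [-1.    -0.    -0.001]] 1.9
head [236.3 288.6]
tabend [239.8 228.7]
beak [284.3 191.1]
```

View pics/w1.png

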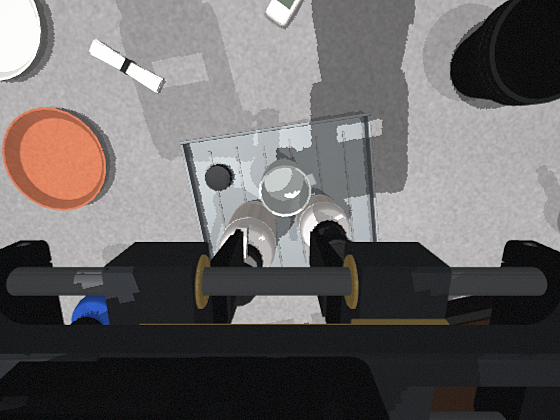

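The wrist view shows the beaker rim at (285,191), exactly as predicted, and the tab tip at (245,240). The head is hidden behind the gripper, so I'll move past the bottle and look back.

Emit:
{"fn": "carry_out", "kwargs": {
  "grip": [0.2, 0.2, 0.2, 0.2],
  "linear": [
    [0, -0.016, 0.08],
    [0, -0.016, 0.08],
    [0, -0.016, 0.08],
    [0, 0, 0]
  ],
  "turn": [0, 0, 0, 0]
}}

```text
t: 2.35
eef_pos: [659.9, -32.5, 302.0]
tcp_rot: [-2.618, 1.57, -2.866]
ft_force: [-0.9, -0.1, -0.4]
opening: 0.403
```

```bash
python3 - <<'E'
from h import *
s=env.state();i=cams.camera_info("wrist");im=cams.read_camera("wrist")
import pickle;pickle.dump(i,open("w2.pkl","wb"))
cv2.imwrite("pics/w2.png",cv2.resize(im[130:330,160:400],None,fx=3,fy=3,interpolation=3)); print(s["eef_pos"])
for n,P in [("head",(604,-30,216)),("tabend",(558,-17,190)),("beak",(553,30,89))]: print(n,(proj("wrist",P,i)-[160,130])*3)
E
```

```text
[659.94757254 -32.49860604 302.02922997]
head [304.8  57.9]
tabend [ 312.  -121.5]
beak [ 437.7 -131.4]
```

View pics/w2.png

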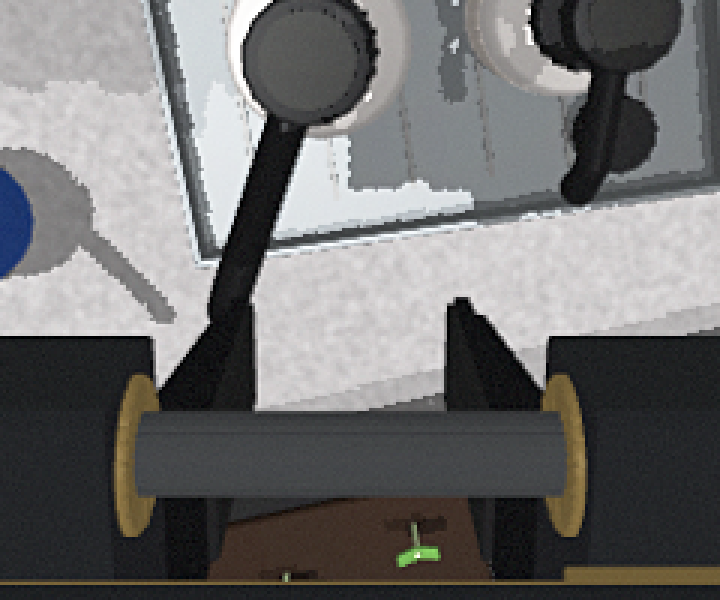

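The head top is at crop (306,60), within 1 px of prediction, and its spout points at crop (228,300). Next, the tab in the upper part of the same view.

```bash
python3 - <<'E'
from h import *
i=cams.camera_info("wrist");im=cams.read_camera("wrist")
cv2.imwrite("pics/w3.png",cv2.resize(im[55:185,200:330],None,fx=4.5,fy=4.5,interpolation=3))
E
```

```text
(no output)
```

View pics/w3.png

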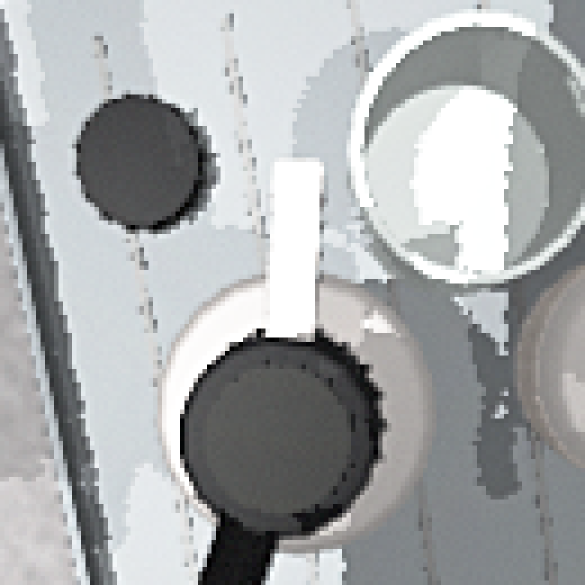

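The tab runs from crop (297,160) to (291,335), the head disc is at (275,428), and the beaker rim centre is about (470,147).

```bash
python3 - <<'E'
from h import *
i=cams.camera_info("wrist")
f=lambda u:np.array(u)/4.5+[200,55]
for n,u,z in [("end",(297,160),191),("near",(291,335),191),("head",(275,428),216),("beak",(470,147),89),("spoutmid",None,208)]:
    print(n,onz("wrist",f(u) if u else np.array((228,300))/3+[160,130],z,i))
E
```

```text
end [556.4 -14.  191. ]
near [586.7 -23.1 191. ]
head [601.8 -29.  216. ]
beak [551.1  29.7  89. ]
spoutmid [663.6 -68.5 208. ]
```

Emit:
{"fn": "carry_out", "kwargs": {
  "grip": [0.2, 0.2, 0.2, 0.2, 0.2],
  "linear": [
    [0, -0.006, -0.064],
    [0, -0.006, -0.064],
    [0, -0.005, -0.062],
    [0, 0, 0],
    [0.06, 0, 0]
  ],
  "turn": [0, 0, 0, 0.02, 0]
}}

```text
t: 2.95
eef_pos: [562.7, -15.5, 277.4]
tcp_rot: [0.187, 1.563, -0.121]
ft_force: [0.3, 0.1, -0.6]
opening: 0.402
```

Emit:
{"fn": "carry_out", "kwargs": {
  "grip": [0.2, 0.2],
  "linear": [
    [0.06, 0, 0],
    [0, 0, 0]
  ],
  "turn": [0, 0]
}}

```text
t: 3.15
eef_pos: [560.7, -15.4, 241.3]
tcp_rot: [-3.011, 1.566, 2.966]
ft_force: [0.2, -0.5, -0.6]
opening: 0.399
```

```bash
python3 - <<'E'
from h import *
from scipy.spatial.transform import Rotation as R
s=env.state();print(s["eef_pos"],R.from_euler("xyz",s["tcp_rot"]).as_matrix().round(3)); i=cams.camera_info("wrist")
im=cams.read_camera("wrist"); print(proj("wrist",(566,-18,191),i))
cv2.imwrite("pics/w4.png",im[180:360,120:440])
E
```

```text
[560.65431316 -15.35994057 241.26014887] [[-0.005  0.302  0.953]
 [ 0.001  0.953 -0.302]
 [-1.    -0.001 -0.005]]
[274.6 237.4]
```

View pics/w4.png

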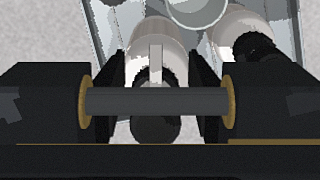

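The tab (crop x about 155) is centred between the fingers (123–190). I'll descend and grip.

Emit:
{"fn": "carry_out", "kwargs": {
  "grip": [0.2, 0.2, 0.2, 0.2],
  "linear": [
    [0, -0.001, 0.011],
    [0.05, 0, 0],
    [0.055, 0, 0],
    [0, 0, 0]
  ],
  "turn": [0, 0, 0, 0]
}}

```text
t: 3.6
eef_pos: [567.6, -18.4, 190.0]
tcp_rot: [-3.025, 1.568, 2.952]
ft_force: [-0.4, 0.1, -0.3]
opening: 0.402
```

Emit:
{"fn": "carry_out", "kwargs": {
  "grip": [1, 1, 1, 1, 1],
  "linear": [
    [0, 0, 0],
    [0, 0, 0],
    [0, 0, 0],
    [0, 0, 0],
    [0, 0, 0]
  ],
  "turn": [0, 0, 0, 0, 0]
}}

```text
t: 4.1
eef_pos: [568.3, -18.5, 191.8]
tcp_rot: [0.278, 1.57, -0.028]
ft_force: [-1.0, 0.1, 3.8]
opening: 0.091
```

```bash
python3 -c "
from h import *
cams.read_camera('top')
s=env.state();print(s['eef_pos'],s['ft_force'],s['opening'],s['t'])
o=[]
for k in range(3):
  cams.read_camera('top');s=env.state();print(s['eef_pos'],s['ft_force'])
"
```

```text
[568.29835743 -18.46974918 191.81263827] [-0.87279909  1.11275796  5.21659444] 0.09858895883508752 4.15
[568.28024612 -18.46842723 191.7842476 ] [-1.51682415  0.09480491  6.28256968]
[568.3005461  -18.46419517 191.79445675] [-1.35833237 -0.35986112  6.43374124]
[568.29287586 -18.46510249 191.77796199] [-1.21790962  0.80057759  6.1602559 ]
```

Emit:
{"fn": "carry_out", "kwargs": {
  "grip": [1, 1],
  "linear": [
    [-0.004, 0, 0],
    [0, 0, 0]
  ],
  "turn": [0, 0]
}}

```text
t: 4.5
eef_pos: [568.1, -18.5, 193.3]
tcp_rot: [0.749, 1.571, 0.443]
ft_force: [-0.2, 0.0, 0.9]
opening: 0.095
```

```bash
cat > f.py <<'E'
from h import *
o=[]
for k in range(4):
  cams.read_camera('top');s=env.state();o.append(np.r_[s['eef_pos'],s['ft_force']])
print(np.mean(o,0).round(2),s['opening'],s['t'])
E
python3 f.py
```

```text
[ 5.6799e+02 -1.8450e+01  1.9301e+02 -2.3000e-01  2.2000e-01 -2.0000e-02] 0.09457801647021165 4.7
```

Emit:
{"fn": "carry_out", "kwargs": {
  "grip": [1, 1, 1, 1, 1],
  "linear": [
    [-0.002, 0, 0],
    [0, 0, -0.008],
    [0, 0, -0.016],
    [0, 0, -0.02],
    [0, 0, 0]
  ],
  "turn": [0, 0, 0, 0, 0]
}}

```text
t: 5.2
eef_pos: [545.7, -11.3, 194.3]
tcp_rot: [3.137, 1.57, 2.831]
ft_force: [0.0, -0.2, -0.2]
opening: 0.094
```

Emit:
{"fn": "carry_out", "kwargs": {
  "grip": [1, 1, 1, 1, 1],
  "linear": [
    [0, 0, -0.02],
    [0, 0, -0.03],
    [0, 0, -0.03],
    [0, 0, -0.03],
    [0, 0, 0]
  ],
  "turn": [0, 0, 0, 0, 0]
}}

```text
t: 5.7
eef_pos: [493.1, 5.3, 194.3]
tcp_rot: [3.079, 1.57, 2.773]
ft_force: [0.3, -0.1, -0.2]
opening: 0.093
```

```bash
python3 - <<'E'
from h import *
from scipy.spatial.transform import Rotation as R
s=env.state();print(s["eef_pos"],R.from_euler("xyz",s["tcp_rot"]).as_matrix().round(3),s["ft_force"],s["opening"])
t=cams.read_camera("top");c=cams.read_camera("scene")
a=cv2.resize(t[85:225,195:328],None,fx=3,fy=3,interpolation=3)
b=cv2.resize(c[200:340,150:283],None,fx=3,fy=3,interpolation=3)
cv2.imwrite("pics/c2.png",np.hstack([a,b]))
E
```

```text
[493.08929568   5.28097247 194.32122486] [[-0.001  0.301  0.954]
 [ 0.     0.954 -0.301]
 [-1.     0.    -0.001]] [ 0.30325587 -0.06094403 -0.21879155] 0.09292033058926352
```

View pics/c2.png

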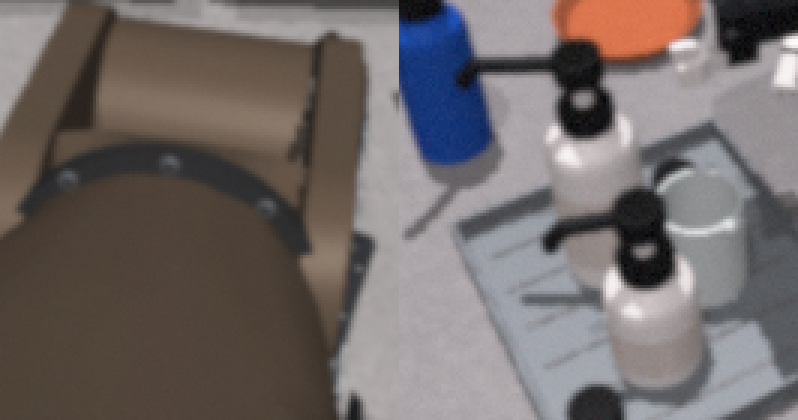

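The clip came out cleanly and the bottle is unmoved (head still at crop (578,60)). The clip is in the fingers at (685,55). Now carrying it to the saucer.

Emit:
{"fn": "carry_out", "kwargs": {
  "grip": [1, 1, 1, 1, 1],
  "linear": [
    [0, -0.084, 0.006],
    [0, -0.084, 0.006],
    [0, -0.084, 0.006],
    [0, -0.084, 0.006],
    [0, -0.084, 0.006]
  ],
  "turn": [0, 0, 0, 0, 0]
}}

```text
t: 6.3
eef_pos: [445.7, -202.2, 194.2]
tcp_rot: [-0.167, 1.57, -0.473]
ft_force: [0.6, -0.8, -0.4]
opening: 0.092
```

Emit:
{"fn": "carry_out", "kwargs": {
  "grip": [1, 1, 1, 1, 1],
  "linear": [
    [0, -0.084, 0.006],
    [0, -0.082, 0.006],
    [0.08, 0, 0],
    [0.08, 0, 0],
    [0, 0, 0]
  ],
  "turn": [0, 0, 0, 0, 0]
}}

```text
t: 6.8
eef_pos: [425.0, -280.5, 110.4]
tcp_rot: [2.723, 1.564, 2.416]
ft_force: [0.5, 0.3, 0.2]
opening: 0.092
```

```bash
python3 - <<'E'
from h import *
s=env.state();i=cams.camera_info("wrist");im=cams.read_camera("wrist");print(s["eef_pos"],s["opening"])
print(proj("wrist",(441.6,-285.4,5),i))
c=cams.read_camera("scene")
cv2.imwrite("pics/w5.png",np.hstack([im[60:360,60:460],cv2.resize(c[150:250,170:303],(400,300),interpolation=3)]))
E
```

```text
[ 424.99858053 -280.54732538  110.40850174] 0.09233221778446002
[276.  228.9]
```

View pics/w5.png

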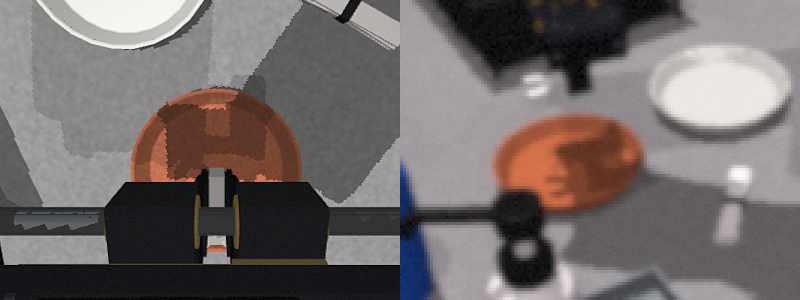

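The saucer (wrist crop x 132–300) is centred under the held clip. Lowering.

Emit:
{"fn": "carry_out", "kwargs": {
  "grip": [1, 1, 1, 1, 1],
  "linear": [
    [0.07, 0, 0],
    [0.06, 0, 0],
    [0.02, 0, 0],
    [0, 0, 0],
    [0, 0, 0]
  ],
  "turn": [0, 0, 0, 0, 0]
}}

```text
t: 7.4
eef_pos: [427.2, -281.4, 40.7]
tcp_rot: [-0.371, 1.569, -0.677]
ft_force: [-1.0, -0.4, -0.9]
opening: 0.092
```

```bash
python3 f.py
```

```text
[ 4.2701e+02 -2.8138e+02  4.0580e+01 -3.8000e-01  3.6000e-01  0.0000e+00] 0.08991074936505251 7.6
```

Emit:
{"fn": "carry_out", "kwargs": {
  "grip": [1, 1, 1, 1],
  "linear": [
    [0.012, 0, 0],
    [0.012, 0, 0],
    [0, 0, 0],
    [0, 0, 0]
  ],
  "turn": [0, 0, 0, 0]
}}

```text
t: 8.0
eef_pos: [426.2, -280.9, 26.8]
tcp_rot: [2.614, 1.57, 2.308]
ft_force: [0.0, -0.7, 0.4]
opening: 0.093
```

Emit:
{"fn": "carry_out", "kwargs": {
  "grip": [1, 1, 1],
  "linear": [
    [0.003, 0, 0],
    [0, 0, 0],
    [0, 0, 0]
  ],
  "turn": [0, 0, 0]
}}

```text
t: 8.3
eef_pos: [426.4, -280.9, 25.6]
tcp_rot: [0.91, 1.571, 0.604]
ft_force: [-0.6, -0.2, 0.3]
opening: 0.094
```

```bash
python3 f.py
```

```text
[ 4.2640e+02 -2.8096e+02  2.5660e+01  4.0000e-02  9.0000e-02 -5.2000e-01] 0.08852846392942137 8.5
```

Emit:
{"fn": "carry_out", "kwargs": {
  "grip": [1, 1, 1],
  "linear": [
    [0.004, 0, 0],
    [0, 0, 0],
    [0, 0, 0]
  ],
  "turn": [0, 0, 0]
}}

```text
t: 8.8
eef_pos: [426.4, -281.0, 23.9]
tcp_rot: [-0.239, 1.57, -0.545]
ft_force: [-1.4, 1.2, 5.8]
opening: 0.093
```

```bash
python3 f.py
```

```text
[ 426.44 -281.02   23.93   -1.61    0.65    6.66] 0.09410509445331403 9.0
```

Contact, with the clip on the saucer floor. Back off slightly, then release and rise.

Emit:
{"fn": "carry_out", "kwargs": {
  "grip": [1, 0.4, 0.4, 0.4, 0.4],
  "linear": [
    [-0.003, 0, 0],
    [0, 0, 0],
    [0, 0, 0],
    [0, 0, 0],
    [-0.02, 0, 0]
  ],
  "turn": [0, 0, 0, 0, 0]
}}

```text
t: 9.5
eef_pos: [426.0, -280.6, 34.6]
tcp_rot: [2.688, 1.569, 2.382]
ft_force: [0.3, 0.1, 0.2]
opening: 0.295
```

Emit:
{"fn": "carry_out", "kwargs": {
  "grip": [0.2, 0.2, 0.1, 0.1, 0.1],
  "linear": [
    [-0.06, 0, 0],
    [-0.09, 0, 0],
    [-0.09, 0, 0],
    [-0.09, 0, 0],
    [-0.09, 0, 0]
  ],
  "turn": [0, 0, 0, 0, 0]
}}

```text
t: 10.0
eef_pos: [425.9, -280.5, 247.9]
tcp_rot: [-0.25, 1.57, -0.556]
ft_force: [0.4, -0.5, -0.3]
opening: 0.449
```

```bash
python3 - <<'E'
from h import *
from scipy.spatial.transform import Rotation as R
s=env.state();print(s["eef_pos"],R.from_euler("xyz",s["tcp_rot"]).as_matrix().round(3),s["opening"],s["joints"].round(2))
t=cams.read_camera("top");c=cams.read_camera("scene")
a=cv2.resize(t[85:265,195:435],None,fx=1.67,fy=1.67,interpolation=3)
b=cv2.resize(c[180:300,150:310],(400,300),interpolation=3)
cv2.imwrite("pics/c3.png",np.hstack([a[:300,:400],b]))
E
```

```text
[ 425.92220734 -280.54951218  247.86460525] [[ 0.001  0.301  0.954]
 [-0.     0.954 -0.301]
 [-1.    -0.     0.001]] 0.4489092980579386 [-0.71  0.31  1.81  0.    1.02 -1.98]
```

View pics/c3.png

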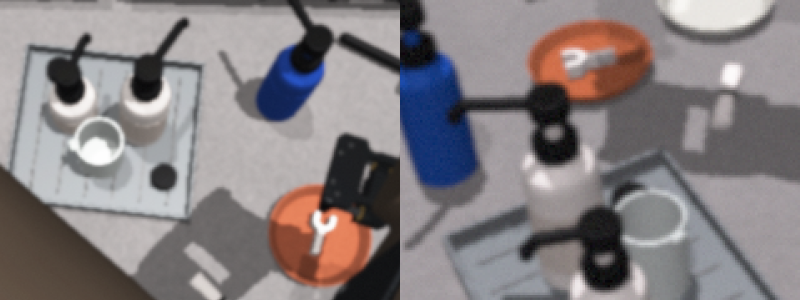

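The clip lies in the middle of the saucer and everything else is unmoved. Next I'll straddle the spout loosely with the fingers and swing it by moving along an arc, so the pump takes no axial load.

Emit:
{"fn": "carry_out", "kwargs": {
  "grip": [0.4, 0.4, 0.4, 0.4, 0.4],
  "linear": [
    [-0.08, 0, 0],
    [-0.06, 0, 0],
    [0, 0.079, 0.0435],
    [0, 0.079, 0.0435],
    [0, 0.079, 0.0435]
  ],
  "turn": [0, 0, 0, 0, 0]
}}

```text
t: 10.6
eef_pos: [524.9, -186.5, 315.4]
tcp_rot: [0.034, 1.57, -0.273]
ft_force: [0.6, 0.3, 0.3]
opening: 0.303
```

Emit:
{"fn": "carry_out", "kwargs": {
  "grip": [0.4, 0.4, 0.4, 0.4, 0.4],
  "linear": [
    [0, 0.079, 0.0435],
    [0, 0.079, 0.0435],
    [0, 0.079, 0.0435],
    [0, 0.079, 0.0435],
    [0, 0, 0]
  ],
  "turn": [0, 0, 0, 0, 0]
}}

```text
t: 11.1
eef_pos: [657.0, -59.5, 313.9]
tcp_rot: [2.503, 1.57, 2.201]
ft_force: [-0.7, -0.4, -1.7]
opening: 0.299
```

Emit:
{"fn": "carry_out", "kwargs": {
  "grip": [0.4, 0.4, 0.4],
  "linear": [
    [0, 0, 0],
    [0, 0, 0],
    [0, 0, 0]
  ],
  "turn": [0.042, 0.042, 0]
}}

```text
t: 11.4
eef_pos: [654.3, -63.4, 314.9]
tcp_rot: [-2.726, 1.57, 2.985]
ft_force: [-0.0, 0.5, 0.1]
opening: 0.304
```

```bash
cat > g.py <<'E'
from h import *
from scipy.spatial.transform import Rotation as R
A=np.array([602,-29.4])
cams.read_camera("top");s=env.state();M=R.from_euler("xyz",s["tcp_rot"]).as_matrix()
p=s["eef_pos"];d=p[:2]-A
print(p.round(1),"zang",np.degrees(np.arctan2(M[1,2],M[0,2])).round(1),"r",np.hypot(*d).round(1),"ang",np.degrees(np.arctan2(d[1],d[0])).round(1),s["ft_force"].round(1),s["opening"].round(3),s["joints"].round(2),s["t"])
# shift to desired radius/angle in tool y,z
import sys
if len(sys.argv)>2:
    r,a=float(sys.argv[1]),np.radians(float(sys.argv[2])); e=A+r*np.array([np.cos(a),np.sin(a)])-p[:2]
    print("need y,z units",(M[:2,1]@e/500).round(4),(M[:2,2]@e/500).round(4))
E
python3 g.py 62 -32.5
```

```text
Traceback (most recent call last):
  File "g.py", line 6, in <module>
    print(p.round(1),"zang",np.degrees(np.arctan2(M[1,2],M[0,2])).round(1),"r",np.hypot(*d).round(1),"ang",np.degrees(np.arctan2(d[1],d[0])).round(1),s["ft_force"].round(1),s["opening"].round(3),s["joints"].round(2),s["t"])
                                                                                                                                                                             ^^^^^^^^^^^^^^^^^^
AttributeError: 'float' object has no attribute 'round'
```

```bash
sed -i 's/s\["opening"\].round(3)/s["opening"]/' g.py; cat > sp.py <<'E'
from h import *
import sys
a0=np.radians(float(sys.argv[1]));A=np.array([602,-29.4])
i=cams.camera_info("wrist");g=cv2.cvtColor(cams.read_camera("wrist"),cv2.COLOR_BGR2GRAY)
for r in map(float,sys.argv[2:]):
    # sample brightness along arc at radius r, spout-top height
    aa=np.radians(np.arange(-40,41,1)); v=[]
    for a in aa+a0:
        u=proj("wrist",(*(A+r*np.array([np.cos(a),np.sin(a)])),214),i); x,y=np.round(u).astype(int)
        v.append(int(g[y,x]) if 0<=x<560 and 0<=y<420 else -1)
    v=np.array(v);k=np.where((v>=0)&(v<45))[0]; k=np.split(k,np.where(np.diff(k)>1)[0]+1)
    print(r,[(round(np.degrees(a0+aa[c[0]]),1),round(np.degrees(a0+aa[c[-1]]),1)) for c in k if len(c)])
E
python3 g.py 62 -32.5; python3 sp.py -32.5 25 32 40 48 55
```

```text
[654.5 -63.5 315.1] zang -32.5 r 62.6 ang -33.1 [ 0.4 -0.8  0.4] 0.30138687903590566 [-0.2   0.47  1.35 -0.    1.31 -1.2 ] 11.5
need y,z units 0.0012 -0.0012
25.0 [(np.float64(-42.5), np.float64(-20.5))]
32.0 [(np.float64(-40.5), np.float64(-22.5))]
40.0 [(np.float64(-38.5), np.float64(-24.5))]
48.0 [(np.float64(-37.5), np.float64(-27.5))]
55.0 [(np.float64(-37.5), np.float64(-27.5))]
```

The spout is centred at −32°, as assumed. Descending to straddle it.

Emit:
{"fn": "carry_out", "kwargs": {
  "grip": [0.4, 0.4, 0.4, 0.4, 0.4],
  "linear": [
    [0.08, 0.001, -0.001],
    [0.08, 0, 0],
    [0.052, 0, 0],
    [0, 0, 0],
    [0, 0, 0]
  ],
  "turn": [0, 0, 0, 0, 0]
}}

```text
t: 12.05
eef_pos: [655.0, -62.7, 210.0]
tcp_rot: [0.647, 1.57, 0.078]
ft_force: [-0.1, -0.5, 0.8]
opening: 0.302
```

Emit:
{"fn": "carry_out", "kwargs": {
  "grip": [0.5, 0.5],
  "linear": [
    [0, 0, 0],
    [0, 0, 0]
  ],
  "turn": [0, 0]
}}

```text
t: 12.25
eef_pos: [655.2, -62.6, 210.9]
tcp_rot: [0.408, 1.568, -0.162]
ft_force: [-0.3, -0.8, -0.1]
opening: 0.26
```

```bash
python3 g.py 62 -32.5
```

```text
[655.1 -62.6 210.6] zang -32.6 r 62.6 ang -32.0 [-0.6 -0.2 -0.5] 0.25271893362535813 [-0.2   0.55  1.49  0.    1.09 -1.2 ] 12.3
need y,z units -0.0011 -0.0013
```

Emit:
{"fn": "carry_out", "kwargs": {
  "grip": [0.5, 0.5, 0.5, 0.5, 0.5],
  "linear": [
    [0, -0.013, -0.0007],
    [0, -0.013, -0.0007],
    [0, -0.013, -0.0007],
    [0, -0.013, -0.0007],
    [0, -0.013, -0.0007]
  ],
  "turn": [0.0333, 0.0333, 0.0333, 0.0333, 0.0333]
}}

```text
t: 12.8
eef_pos: [630.9, -84.4, 210.0]
tcp_rot: [0.976, 1.57, -0.122]
ft_force: [0.4, 0.0, -0.8]
opening: 0.251
```

```bash
python3 g.py 62 -62.5; python3 sp.py -62.5 25 32 40 48
```

```text
[630.3 -84.7 210. ] zang -63.2 r 62.1 ang -62.9 [ 0.3 -1.2  1.2] 0.24896629945209112 [-0.24  0.52  1.55 -0.    1.06 -0.7 ] 12.85
need y,z units 0.0009 -0.0002
25.0 [(np.float64(-68.5), np.float64(-44.5))]
32.0 [(np.float64(-66.5), np.float64(-47.5))]
40.0 [(np.float64(-65.5), np.float64(-50.5))]
48.0 [(np.float64(-80.5), np.float64(-77.5)), (np.float64(-63.5), np.float64(-52.5)), (np.float64(-49.5), np.float64(-45.5))]
```

The spout follows (−57.5° with the tool at −63°). Continuing the arc.

Emit:
{"fn": "carry_out", "kwargs": {
  "grip": [0.5, 0.5, 0.5, 0.5, 0.5],
  "linear": [
    [0, -0.013, -0.0007],
    [0, -0.013, -0.0007],
    [0, -0.013, -0.0007],
    [0, -0.013, -0.0007],
    [0, -0.013, -0.0007]
  ],
  "turn": [0.0333, 0.0333, 0.0333, 0.0333, 0.0333]
}}

```text
t: 13.4
eef_pos: [599.6, -91.0, 209.7]
tcp_rot: [1.512, 1.57, -0.105]
ft_force: [1.4, -0.2, -0.7]
opening: 0.25
```

Emit:
{"fn": "carry_out", "kwargs": {
  "grip": [0.5, 0.5, 0.5, 0.5, 0.5],
  "linear": [
    [0, -0.013, -0.0007],
    [0, -0.013, -0.0007],
    [0, -0.013, -0.0007],
    [0, -0.013, -0.0007],
    [0, -0.013, -0.0007]
  ],
  "turn": [0.0333, 0.0333, 0.0333, 0.0333, 0.0333]
}}

```text
t: 13.9
eef_pos: [569.0, -81.1, 209.7]
tcp_rot: [1.987, 1.57, -0.153]
ft_force: [0.4, 0.1, -0.1]
opening: 0.249
```

```bash
python3 g.py 62 -123; python3 sp.py -118 25 32 40 48
```

```text
[568.3 -80.6 209.7] zang -123.0 r 61.3 ang -123.4 [0.2 1.  0.5] 0.2477190764969429 [-0.26  0.44  1.71  0.    0.99  0.32] 13.95
need y,z units 0.0008 0.0014
25.0 [(np.float64(-128.0), np.float64(-105.0))]
32.0 [(np.float64(-149.0), np.float64(-149.0)), (np.float64(-127.0), np.float64(-108.0))]
40.0 [(np.float64(-126.0), np.float64(-111.0))]
48.0 [(np.float64(-142.0), np.float64(-139.0)), (np.float64(-125.0), np.float64(-107.0))]
```

Emit:
{"fn": "carry_out", "kwargs": {
  "grip": [0.5, 0.5, 0.5, 0.5, 0.5],
  "linear": [
    [0, -0.013, 0.0007],
    [0, -0.013, -0.0007],
    [0, -0.013, -0.0007],
    [0, -0.013, -0.0007],
    [0, -0.013, -0.0007]
  ],
  "turn": [0.0333, 0.0333, 0.0333, 0.0333, 0.0333]
}}

```text
t: 14.5
eef_pos: [547.1, -58.0, 209.5]
tcp_rot: [2.534, 1.57, -0.127]
ft_force: [-0.2, 0.0, -0.4]
opening: 0.249
```

Emit:
{"fn": "carry_out", "kwargs": {
  "grip": [0.5, 0.5, 0.5, 0.5, 0.5],
  "linear": [
    [0, -0.013, -0.0007],
    [0, -0.013, -0.0007],
    [0, -0.013, -0.0007],
    [0, -0.013, -0.0007],
    [0, -0.013, -0.0007]
  ],
  "turn": [0.0333, 0.0333, 0.0333, 0.0333, 0.0333]
}}

```text
t: 15.0
eef_pos: [540.3, -26.4, 209.5]
tcp_rot: [3.05, 1.57, -0.134]
ft_force: [-0.4, 0.2, -0.0]
opening: 0.248
```

Emit:
{"fn": "carry_out", "kwargs": {
  "grip": [0.5, 0.5, 0.5, 0.5, 0.5],
  "linear": [
    [0, -0.013, -0.0007],
    [0, -0.013, -0.0007],
    [0, -0.013, -0.0007],
    [0, -0.013, -0.0007],
    [0, 0, 0]
  ],
  "turn": [0.0333, 0.0333, 0.0333, 0.0333, 0]
}}

```text
t: 15.5
eef_pos: [547.0, -1.1, 209.4]
tcp_rot: [-2.629, 1.57, 0.054]
ft_force: [0.4, 0.2, -0.5]
opening: 0.251
```

```bash
python3 g.py 62 124.5; python3 sp.py 130 25 32 40 48
```

```text
[546.7  -1.4 209.3] zang 153.9 r 61.9 ang 153.2 [ 0.1  0.9 -0. ] 0.2532513287828254 [-0.12  0.4   1.78  0.    0.96  1.9 ] 15.55
need y,z units -0.0593 -0.0158
25.0 [(np.float64(144.0), np.float64(154.0)), (np.float64(162.0), np.float64(168.0))]
32.0 [(np.float64(147.0), np.float64(157.0)), (np.float64(160.0), np.float64(166.0))]
40.0 [(np.float64(149.0), np.float64(164.0))]
48.0 [(np.float64(136.0), np.float64(138.0)), (np.float64(151.0), np.float64(163.0)), (np.float64(166.0), np.float64(170.0))]
```

Emit:
{"fn": "carry_out", "kwargs": {
  "grip": [0.5, 0.5, 0.5, 0.5, 0.5],
  "linear": [
    [0, -0.013, -0.0007],
    [0, -0.013, -0.0007],
    [0, -0.013, -0.0007],
    [0, -0.013, -0.0007],
    [0, -0.0087, -0.0003]
  ],
  "turn": [0.0333, 0.0333, 0.0333, 0.0333, 0.022]
}}

```text
t: 16.1
eef_pos: [566.1, 21.2, 209.2]
tcp_rot: [-1.608, 1.571, 0.585]
ft_force: [-0.5, -1.1, -0.3]
opening: 0.248
```

Emit:
{"fn": "carry_out", "kwargs": {
  "grip": [0.5, 0.5],
  "linear": [
    [0, 0, 0],
    [0, 0, 0]
  ],
  "turn": [0, 0]
}}

```text
t: 16.3
eef_pos: [565.8, 21.0, 209.1]
tcp_rot: [0.196, 1.571, 2.393]
ft_force: [-0.2, -0.4, -0.2]
opening: 0.249
```

```bash
python3 g.py 62 125.5; python3 sp.py 130 25 32 40 48
```

```text
[565.7  21.  209.2] zang 125.8 r 62.1 ang 125.7 [ 0.1 -0.1 -0.5] 0.24969943449286577 [-0.08  0.43  1.73  0.    0.98  2.44] 16.35
need y,z units -0.0005 -0.0002
25.0 [(np.float64(115.0), np.float64(124.0)), (np.float64(132.0), np.float64(139.0))]
32.0 [(np.float64(120.0), np.float64(129.0)), (np.float64(131.0), np.float64(138.0))]
40.0 [(np.float64(121.0), np.float64(136.0))]
48.0 [(np.float64(109.0), np.float64(111.0)), (np.float64(123.0), np.float64(135.0)), (np.float64(141.0), np.float64(143.0))]
```

The spout is now at about 129° and the target is 130°. I'll centre the fingers, rise, and check.

Emit:
{"fn": "carry_out", "kwargs": {
  "grip": [0.5, 0.5, 0.5, 0.5, 0.5],
  "linear": [
    [0, 0.009, 0],
    [-0.04, 0, 0],
    [-0.08, 0, 0],
    [-0.06, 0, 0],
    [0, 0, 0]
  ],
  "turn": [0, 0, 0, 0, 0]
}}

```text
t: 16.9
eef_pos: [563.1, 18.3, 303.1]
tcp_rot: [-2.27, 1.564, -0.077]
ft_force: [0.6, -0.3, -0.2]
opening: 0.248
```

```bash
python3 g.py 0 0; python3 sp.py 130 25 32 40 48 55; python3 - <<'E'
from h import *
i=cams.camera_info("wrist");im=cams.read_camera("wrist");c=cams.read_camera("scene")
for P in [(602,-29.4,216),(551.5,30,89),(551,31,208)]: print(proj("wrist",P,i),proj("scene",P))
cv2.imwrite("pics/w6.png",np.hstack([im[60:360,80:480],cv2.resize(c[180:300,150:310],(400,300),interpolation=3)]))
E
```

```text
[562.3  18.4 300.8] zang 125.6 r 62.1 ang 129.7 [ 0.7  0.  -0.8] 0.2496535132370781 [-0.08  0.33  1.62  0.    1.19  2.44] 16.95
need y,z units -0.0087 -0.124
25.0 [(np.float64(116.0), np.float64(125.0)), (np.float64(131.0), np.float64(140.0))]
32.0 [(np.float64(120.0), np.float64(128.0)), (np.float64(130.0), np.float64(138.0))]
40.0 [(np.float64(122.0), np.float64(128.0)), (np.float64(130.0), np.float64(137.0))]
48.0 [(np.float64(124.0), np.float64(135.0))]
55.0 [(np.float64(124.0), np.float64(134.0))]
[269.8 137.3] [209.9 217. ]
[277.5 199.1] [250.1 265.6]
[277.8 230.5] [246.8 225.6]
```

View pics/w6.png

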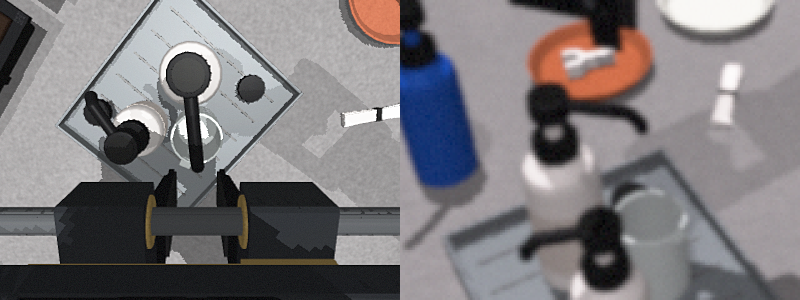

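The spout (crop (193,60)→(197,168)) ends over the beaker rim, centred at (197,138); bottles and beaker match their earlier positions. Next I'll shut the fingers and move over the head.

Emit:
{"fn": "carry_out", "kwargs": {
  "grip": [1, 1, 1, 1, 1],
  "linear": [
    [0, -0.0029, -0.0413],
    [0, -0.0029, -0.0413],
    [0, -0.0029, -0.0413],
    [0.04, 0, 0],
    [0, 0, 0]
  ],
  "turn": [0, 0, 0, 0, 0]
}}

```text
t: 17.6
eef_pos: [600.8, -29.5, 275.7]
tcp_rot: [0.773, 1.565, 2.965]
ft_force: [0.9, 0.4, 0.1]
opening: 0.002
```

Emit:
{"fn": "carry_out", "kwargs": {
  "grip": [1, 1, 1],
  "linear": [
    [0, 0, 0],
    [0, 0, 0],
    [0, 0, 0]
  ],
  "turn": [0, 0, 0]
}}

```text
t: 17.9
eef_pos: [601.8, -28.9, 279.8]
tcp_rot: [-2.25, 1.57, -0.058]
ft_force: [0.8, 0.3, 0.6]
opening: 0.007
```

```bash
python3 g.py 0 0
```

```text
[601.8 -28.9 279.8] zang 125.6 r 0.5 ang 113.8 [-0.6  0.3 -0.2] 0.004227448647381901 [-0.16  0.41  1.55  0.    1.18  2.36] 17.95
need y,z units 0.0002 -0.001
```

Emit:
{"fn": "carry_out", "kwargs": {
  "grip": [1, 1, 1, 1],
  "linear": [
    [0.04, 0, 0],
    [0.036, 0, 0],
    [0, 0, 0],
    [0, 0, 0]
  ],
  "turn": [0, 0, 0, 0]
}}

```text
t: 18.35
eef_pos: [602.0, -29.1, 241.8]
tcp_rot: [-2.174, 1.57, 0.018]
ft_force: [0.2, -0.7, 0.0]
opening: 0.004
```

Emit:
{"fn": "carry_out", "kwargs": {
  "grip": [1, 1, 1, 1, 1],
  "linear": [
    [0.008, 0, 0],
    [0.006, 0, 0],
    [0.006, 0, 0],
    [0.006, 0, 0],
    [0, 0, 0]
  ],
  "turn": [0, 0, 0, 0, 0]
}}

```text
t: 18.85
eef_pos: [601.9, -29.2, 228.4]
tcp_rot: [-2.132, 1.57, 0.06]
ft_force: [-0.6, 1.0, 6.0]
opening: 0.006
```

```bash
python3 g.py 0 0
```

```text
[602.  -29.2 228.5] zang 125.6 r 0.2 ang 99.0 [-1.6 -0.2  5.9] 0.0044028951732159646 [-0.16  0.46  1.62  0.    1.07  2.36] 18.9
need y,z units 0.0002 -0.0004
```

Contact, with force rising as the spring predicts. Press on.

Emit:
{"fn": "carry_out", "kwargs": {
  "grip": [1, 1, 1, 1, 1],
  "linear": [
    [0.006, 0, 0],
    [0.006, 0, 0],
    [0.006, 0, 0],
    [0.006, 0, 0],
    [0.006, 0, 0]
  ],
  "turn": [0, 0, 0, 0, 0]
}}

```text
t: 19.4
eef_pos: [602.1, -29.2, 214.2]
tcp_rot: [-2.287, 1.569, -0.096]
ft_force: [-1.8, 0.6, 10.9]
opening: 0.005
```

Emit:
{"fn": "carry_out", "kwargs": {
  "grip": [1, 1, 1, 1],
  "linear": [
    [0.006, 0, 0],
    [0.004, 0, 0],
    [0, 0, 0],
    [0, 0, 0]
  ],
  "turn": [0, 0, 0, 0]
}}

```text
t: 19.8
eef_pos: [602.4, -29.2, 210.2]
tcp_rot: [-2.301, 1.568, -0.109]
ft_force: [-3.1, 1.3, 16.7]
opening: 0.008
```

Emit:
{"fn": "carry_out", "kwargs": {
  "grip": [1, 1, 1],
  "linear": [
    [0.004, 0, 0],
    [0, 0, 0],
    [0, 0, 0]
  ],
  "turn": [0, 0, 0]
}}

```text
t: 20.1
eef_pos: [603.1, -29.3, 210.1]
tcp_rot: [-2.314, 1.564, -0.123]
ft_force: [-5.1, -0.0, 31.0]
opening: 0.004
```

The stop is reached: z holds at 210.1 while the force climbs from 17 to 31 N. Let it rise in small steps, then clear.

Emit:
{"fn": "carry_out", "kwargs": {
  "grip": [1, 1, 1, 1, 1],
  "linear": [
    [-0.004, 0, 0],
    [-0.006, 0, 0],
    [-0.01, 0, 0],
    [-0.01, 0, 0],
    [-0.01, 0, 0]
  ],
  "turn": [0, 0, 0, 0, 0]
}}

```text
t: 20.6
eef_pos: [602.0, -29.2, 227.2]
tcp_rot: [-2.269, 1.569, -0.077]
ft_force: [-1.3, 0.3, 6.0]
opening: 0.006
```

Emit:
{"fn": "carry_out", "kwargs": {
  "grip": [1, 1, 1, 1, 1],
  "linear": [
    [-0.01, 0, 0],
    [-0.02, 0, 0],
    [-0.06, 0, 0],
    [-0.08, 0, 0],
    [0, 0, 0]
  ],
  "turn": [0, 0, 0, 0, 0]
}}

```text
t: 21.1
eef_pos: [603.1, -29.4, 316.4]
tcp_rot: [-2.343, 1.563, -0.151]
ft_force: [-0.2, -0.4, 0.3]
opening: 0.003
```

Emit:
{"fn": "carry_out", "kwargs": {
  "grip": [1, 1, 1, 1],
  "linear": [
    [0, 0, 0.08],
    [0, 0, 0.08],
    [0, 0, 0.04],
    [0, 0, 0]
  ],
  "turn": [0, 0, 0, 0]
}}

```text
t: 21.5
eef_pos: [542.6, 53.7, 311.5]
tcp_rot: [-1.475, 1.571, 0.719]
ft_force: [0.3, -0.7, 0.2]
opening: 0.004
```

```bash
python3 g.py 0 0; python3 - <<'E'
from h import *
i=cams.camera_info("wrist");im=cams.read_camera("wrist");c=cams.read_camera("scene")
for P in [(602,-29.4,216),(551.5,30,89),(551,31,208)]: print(proj("wrist",P,i),proj("scene",P))
cv2.imwrite("pics/w7.png",np.hstack([im[60:360,80:480],cv2.resize(c[180:300,150:310],(400,300),interpolation=3)]))
E
```

```text
[543.6  52.7 311.5] zang 125.7 r 100.8 ang 125.4 [ 0.3 -1.  -0.3] 0.0054491581430647345 [-0.02  0.3   1.64 -0.    1.2   2.49] 21.55
need y,z units 0.0008 -0.2016
[276.5  86.7] [209.9 217. ]
[281.5 167.1] [250.1 265.6]
[283.6 184.2] [246.8 225.6]
```

View pics/w7.png

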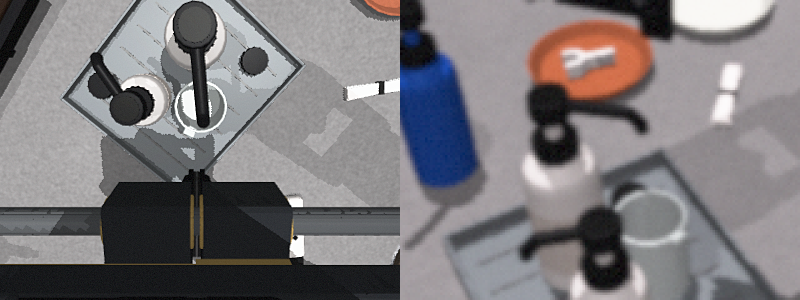

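The head is back at its raised position (scene crop (547,95), same as before the press). The spout is still over the beaker at (203,122), the clip is in the saucer, the beaker and bottles are unmoved, and the arm is clear. Handing in.

```bash
python3 -c "
from h import *
print(env.job_done(),env.state()['t'])"
```

```text
the job is handed in; nothing more can be done
the job is handed in; nothing more can be done
```

The beaker has its first full dose, and I handed the job in after about 22 s on the robot's clock. No verdict came back.

- **Clip:** I pulled it level off the pump and laid it upright in the middle of the terracotta saucer.
- **Spout:** I swung it round with the fingers loosely either side of it, to about 129° against a target of about 130°. It ends over the beaker and stayed there.
- **Press:** I made one press. The tool stopped at z = 210.1 mm (20 mm below where it should meet the raised head) while the force climbed from 17 to 31 N. I then let the head come up.

**Last checks:** the final pictures show:
- the pump head back at its raised position;
- the spout still over the beaker;
- the beaker and both bottles where they were, within about 2 mm as I measured it;
- the clip in the saucer and the arm clear of everything.

No check failed. Two small things showed up on the way:
- Gripping the clip first pressed it down with about 6 N, so I raised the tool until that went to zero before pulling.
- At the stop there was a side force of about 5 N, which went away when I lifted off.

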